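# Flip the status flag of the conical flask's bay

### The job

The sample in the conical flask has been measured: push the hinged flag behind that flask all the way over its pivot, from the front to the back, and press it down flat there so that its ribbed face shows. Only push and press gently with the fingertips, gripping and lifting nothing, and leave the other two flags, the vessels and the other things on the bench as they are.

Things in the scene. Friction and masses are not known exactly. Their poses are not given: they have to be found in the camera images.
- station: Three-bay station fixed to the bench: grey plate 240 (x) x 360 (y) x 10 mm; origin at the centre of its underside, x away from the robot at yaw 0, z up. Bays along y: left (+115 mm), mid (0), right (-115 mm). Each has a vessel's place in front (x = -78 mm) and behind it a flag pivoted at x = +35 mm between two cheeks, 60 mm apart inside, 22 mm long in x, top 81 mm above the bench.
- flag_left (a joint): Hinge of the left flag, axis along the station's y, rad. 0: the white paddle lies flat to the front, smooth face up; pi/2: upright; 3.14: flat to the back on its rest posts, the face with two raised ribs up. Starts at 0 to 0.12. Stiff (0.035 N m of friction): the flag stays wherever it is left and must be pressed down the last part.
- tip_left (a point): Outermost point of the left flag's round-ended paddle (50 mm wide, 4 mm thick), 71 mm from the pivot; moves with the flag.
- pivot_left (a point): Middle of the left flag's pivot axis, 70 mm above the bench; axes as the station's. Here the flag also carries a thumb tab at a right angle to its paddle, 26 mm wide in y, 5 mm thick (end 8 mm), reaching 47 mm from the pivot: it stands upright with the flag at 0, points to the back at pi/2 and down at 3.14, free of the plate.
- place_left (a point): Centre of the left bay's standing place, on the plate's top, 10 mm above the bench.
- flag_mid (a joint): Hinge of the mid flag, axis along the station's y, rad. 0: the white paddle lies flat to the front, smooth face up; pi/2: upright; 3.14: flat to the back on its rest posts, the face with two raised ribs up. Starts at 0 to 0.12. Stiff (0.035 N m of friction): the flag stays wherever it is left and must be pressed down the last part.
- tip_mid (a point): Outermost point of the mid flag's round-ended paddle (50 mm wide, 4 mm thick), 71 mm from the pivot; moves with the flag.
- pivot_mid (a point): Middle of the mid flag's pivot axis, 70 mm above the bench; axes as the station's. Here the flag also carries a thumb tab at a right angle to its paddle, 26 mm wide in y, 5 mm thick (end 8 mm), reaching 47 mm from the pivot: it stands upright with the flag at 0, points to the back at pi/2 and down at 3.14, free of the plate.
- place_mid (a point): Centre of the mid bay's standing place, on the plate's top, 10 mm above the bench.
- flag_right (a joint): Hinge of the right flag, axis along the station's y, rad. 0: the white paddle lies flat to the front, smooth face up; pi/2: upright; 3.14: flat to the back on its rest posts, the face with two raised ribs up. Starts at 0 to 0.12. Stiff (0.035 N m of friction): the flag stays wherever it is left and must be pressed down the last part.
- tip_right (a point): Outermost point of the right flag's round-ended paddle (50 mm wide, 4 mm thick), 71 mm from the pivot; moves with the flag.
- pivot_right (a point): Middle of the right flag's pivot axis, 70 mm above the bench; axes as the station's. Here the flag also carries a thumb tab at a right angle to its paddle, 26 mm wide in y, 5 mm thick (end 8 mm), reaching 47 mm from the pivot: it stands upright with the flag at 0, points to the back at pi/2 and down at 3.14, free of the plate.
- place_right (a point): Centre of the right bay's standing place, on the plate's top, 10 mm above the bench.
- erlenmeyer: Conical flask of clear glass, narrow neck, 64 mm wide at the foot, 105 mm tall, loose; origin at the centre of its underside. It stands on the place of one of the three bays and tells which flag to flip.
- weighing_bottle: Small squat glass bottle with a stopper, 37 mm wide, 51 mm tall, loose, in another bay; origin at the centre of its underside.
- crucible: White ceramic crucible, open cone, 42 mm wide, 36 mm tall, loose, in the remaining bay; origin at the centre of its underside.
- wash_bottle: Wash bottle with a bent spout, 62 x 99 x 181 mm, loose bystander on the bench at the right; origin under its centre.
- timer: Flat bench timer, 62 x 62 x 18 mm, loose bystander on the right; origin under its centre.
- white_bottle: Tall square white bottle with a screw cap, 67 x 67 x 154 mm, loose bystander at the right; origin under its centre.
Not all that is in view belongs to the job. Leave any yellow look-alike of the crucible alone.

How it is judged (in metres and radians):
At the end, for the whole second after the job is handed in: The conical flask's flag lies flat at the back (3.0 rad or more), at rest; the other flags' tips are within 10 mm of where they began; the three vessels stand upright (0.15 rad), and they, the wash bottle, timer and white bottle are within 15 mm of where they began (((horizontal distance between erlenmeyer and place_left below 0.03 m and value of joint flag_left above 3 rad and distance of each of tip_mid, tip_right from where it was at the start of the episode below 0.01 m) or (horizontal distance between erlenmeyer and place_mid below 0.03 m and value of joint flag_mid above 3 rad and distance of each of tip_left, tip_right from where it was at the start of the episode below 0.01 m) or (horizontal distance between erlenmeyer and place_right below 0.03 m and value of joint flag_right above 3 rad and distance of each of tip_left, tip_mid from where it was at the start of the episode below 0.01 m)) and velocity of joint flag_left between -0.05 and 0.05 rad/s and velocity of joint flag_mid between -0.05 and 0.05 rad/s and velocity of joint flag_right between -0.05 and 0.05 rad/s and distance of each of erlenmeyer, weighing_bottle, crucible, wash_bottle, timer, white_bottle from where it was at the start of the episode below 0.015 m and angle between each of erlenmeyer, weighing_bottle, crucible's own z axis and vertical below 0.15 rad); the robot touches nothing.
It fails at once if another bay's flag is moved by more than 25 mm at its tip ((horizontal distance between erlenmeyer and place_left above 0.05 m and distance of tip_left from where it was at the start of the episode above 0.025 m) or (horizontal distance between erlenmeyer and place_mid above 0.05 m and distance of tip_mid from where it was at the start of the episode above 0.025 m) or (horizontal distance between erlenmeyer and place_right above 0.05 m and distance of tip_right from where it was at the start of the episode above 0.025 m)).
It fails at once if a vessel or bystander is lifted, carried or shoved (more than 25 mm) or a vessel tipped (more than 0.4 rad) (distance of any of erlenmeyer, weighing_bottle, crucible, wash_bottle, timer, white_bottle from where it was at the start of the episode above 0.025 m or angle between any of erlenmeyer, weighing_bottle, crucible's own z axis and vertical above 0.4 rad).
It fails at once if a flag is gripped or pushed hard (the fingers bear on it with more than 30 N) (contact force between the fingers and flag_left above 30 N or contact force between the fingers and flag_mid above 30 N or contact force between the fingers and flag_right above 30 N).
It also fails if it takes over 42 s, if anything falls off the work surface, if the arm or the gripper's body presses on something with over 40 N, if the wrist force passes 120 N, or if a joint passes its speed limit or range.

### The arm

A 6-joint arm with a two-finger parallel gripper is mounted at the origin on a cart in front of the work surface, level with it; the furniture and walls round the work are solid. World frame = base frame: x ahead of the robot, y to its left, z up, the work surface at z = 0. Lengths are in m, angles in degrees, forces in N, time in s.
With the tool pointing down it reaches from about 0.375 to 0.9 m from the base axis. Payload 3.1 kg.
Tool frame: the origin (TCP) lies on the front face of the gripper's body, between the roots of the fingers; the fingertips stand 70 mm ahead of it and the grasp point (between the pads) lies 51 mm ahead of it (bot.tip_extent is the distance from the TCP to the fingertips, in m); z points along the fingers, x is the direction in which the jaws open and shut, and the axes are right-handed (so a half turn about z gives the same grasp; the last joint's range is limited). The gripper opens to 87 mm and grips with 3 to 60 N. Pads are 19 mm wide; open, the fingers measure 117 mm over their backs; the gripper's body (75 mm by 190 mm) begins 51 mm behind the grasp point.
Start: joints at [55.376, 30.224, 82.088, -0, 67.689, -10.227], TCP at [0.258, 0.569, 0.292] pointing down, gripper open.
Joint ranges: [-176.69, 176.69], [-43.24, 126.21], [12.49, 139.97], [-82, 262], [0, 151.66], [-163.58, 163.58]. Speed limits (degrees/s): [159.86, 159.86, 180, 180, 180, 180].

### API

Orientations are given as a 3x3 rotation matrix whose columns are the frame's x, y, z axes.
In Python, from rig import bot, viewer, ticket gives the robot as it stands. The module is installed in compiled form; this text tells all that it offers.
- The arm moves only by the tool arm_command, never from a script. Its argument "targets" is a list of rows, each an object with "rot": the turn, a rotation vector about the tool's x, y, z in degrees, a list of three; "offset": the shift along the tool's x, y, z in cm, a list of three; "gripper": the closure, from 0 (fully open) to 1 (shut). A call has 1 to 8 rows; each row is the pose to reach, as a shift and turn from the pose commanded when the call began, along the tool's axes at that moment; what a row does not reach only later rows make up. A row lasts 1/10 s, in which the tool goes at most 50 mm and 8.59 degrees, less where a joint would pass 70% of its speed; a pose out of reach is approached as far as the arm can. A call with a gripper value outside its range is refused whole. The fingers move at their own pace and stop on an object; the grip force is fixed at half the most. Time passes only in rows, so rows that repeat a pose let the fingers close. It gives the time, the measured TCP pose, the force and the opening at its end, in the units of the state.
- bot.read_state(): the state, without advancing time (a new reading comes with each control period).
- viewer.capture(name): name is "scene" or "top" or "wrist"; returns a dict with "frame" (400x640x3 uint8, red, green, blue), "fx", "fy", "cx", "cy" (pixels), "D" ([k1, k2, p1, p2, k3] as OpenCV has them; the pictures are not rectified), "view" (4x4, takes a point from world to camera coordinates). Camera axes: x right, y down, z forward; pixel columns grow to the right and rows downward; lengths in m; the calibration is good to about 2 mm. A picture is of the moment at which its call begins. There is no depth.
- ticket.hand_in(): hands the job in, once; it reports no verdict.
The state is a dict: "time_s": time; "joint_positions": joint angles; "qvel": joint speeds; "tau": joint torques, N m; "position": TCP position; "tcp_rot": TCP orientation; "force": force on the tool from outside, world axes, zero at the start; "moment": the same for the moment, N m; "opening": opening from 0.0 (shut) to 1.0 (fully open).
Only numpy, scipy, OpenCV 4.12 (cv2) and the standard library are available. Lean on these libraries where they do the work, as an engineer would, in place of code of your own. Each camera call takes 0.05 s, during which the arm holds its last target. There are 200 camera calls.

## Working session

There is one attempt and no reset: what is moved stays moved. The work goes in short steps, Python scripts to look and compute and a tool call to move; the robot and the scene stay as the last step left them, time stands still between calls to the robot, and variables do not carry over. Pictures are saved under pics/ and viewed, about 8 in all and at most 12, crops included, and the job is handed in when it is done.

Besides the shell and the picture viewer there is one more tool, called after "Call:" as a command line: name --argument value ..., lists and objects as JSON in quotes. arm_command: Moves the arm, as the interface text tells. Its arguments: {"type":"object","properties":{"targets":{"type":"array"}},"required":["targets"]}

```bash
mkdir -p pics; cat > h.py <<'E'
import numpy as np, cv2
from rig import bot, viewer, ticket
def cap(n,f=None):
    c=viewer.capture(n); c['K']=np.array([[c['fx'],0,c['cx']],[0,c['fy'],c['cy']],[0,0,1.]]); c['D']=np.array(c['D'],float)
    if f: cv2.imwrite('pics/'+f,c['frame'][:,:,::-1])
    return c
def ray(c,u,v):
    p=cv2.undistortPoints(np.array([[[u,v]]],float),c['K'],c['D'])[0,0]
    V=np.array(c['view']);R=V[:3,:3];t=V[:3,3]
    return -R.T@t, R.T@np.array([p[0],p[1],1])
def onz(c,u,v,z):
    o,d=ray(c,u,v); return o+d*(z-o[2])/d[2]
def proj(c,P):
    V=np.array(c['view']);return cv2.projectPoints(np.atleast_2d(P).astype(float),cv2.Rodrigues(V[:3,:3])[0],V[:3,3],c['K'],c['D'])[0][:,0]
E
python3 - <<'E'
from h import *
a=cap('scene','s0.png');b=cap('top','t0.png')
for c in(a,b): o,d=ray(c,320,200);print(o,d)
s=bot.read_state();print(s['position'],s['tcp_rot'],s['time_s'])
E
```

```text
[-0.16555972 -1.13751405  0.68169207] [ 0.51116387  0.71490628 -0.47761208]
[ 0.31016547 -0.17039225  1.20926124] [ 0.2027743  -0.01291417 -0.97921524]
[0.25783302 0.56875541 0.29138581] [[ 4.13026619e-01  9.10718313e-01 -1.08002288e-03]
 [ 9.10716925e-01 -4.13027912e-01 -1.62093504e-03]
 [-1.92229482e-03 -3.14105798e-04 -9.99998103e-01]] 0.1
```

View pics/s0.png

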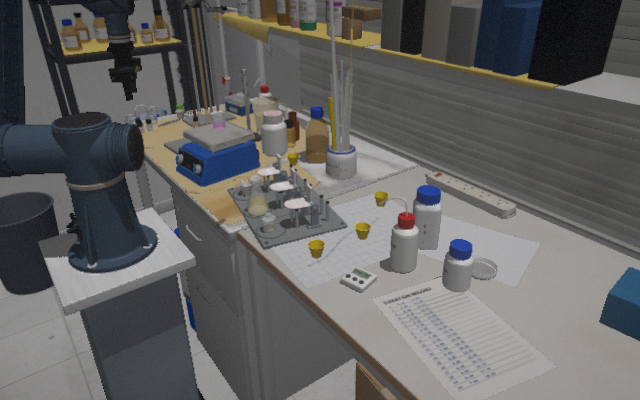

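View pics/t0.png

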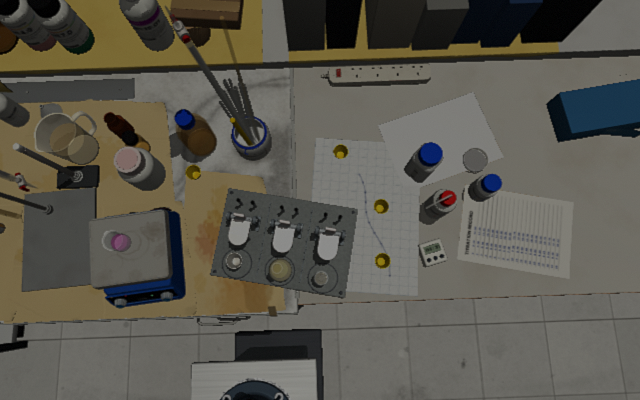

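The top view shows the station's bays at about (238,230), (284,237) and (328,243), with vessels at (234,262), (279,269) and (321,277). The mid vessel looks widest. I'll check that in one close crop of both views and fit the plate corners.

```bash
python3 - <<'E'
from h import *
a=cap('scene');b=cap('top')
A=cv2.resize(a['frame'][160:245,225:350],None,fx=4,fy=4,interpolation=2)
B=cv2.resize(b['frame'][185:300,205:365],None,fx=4,fy=4,interpolation=2)
B=B[:, :]
im=np.zeros((590,800,3),np.uint8)
A=cv2.resize(A,(370,252));B=cv2.resize(B,(800,575))[:, :]
cv2.imwrite('pics/c.png',cv2.resize(B,(640,460))[:,:,::-1])
cv2.imwrite('pics/c2.png',cv2.resize(a['frame'][160:245,225:350],(750,510),interpolation=2)[:,:,::-1])
# plate corner guess from view
for p in [(231,190),(357,208),(346,296),(212,278)]: print(p,onz(b,*p,.01))
E
```

```text
(231, 190) [0.59507558 0.05626397 0.01      ]
(357, 208) [ 0.53282259 -0.28562777  0.01      ]
(346, 296) [ 0.30108243 -0.24449132  0.01      ]
(212, 278) [0.35934819 0.10510357 0.01      ]
```

View pics/c.png

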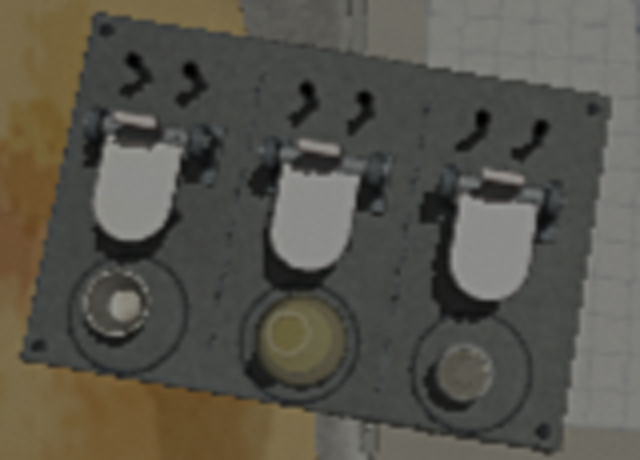

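View pics/c2.png

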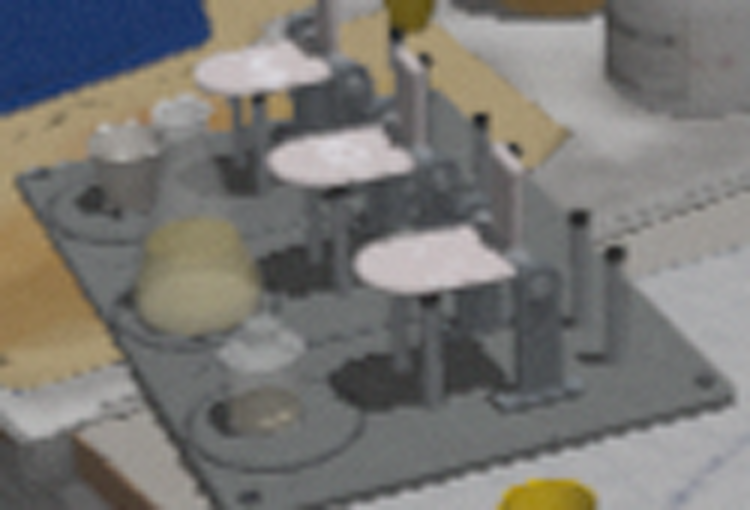

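The targets are clear. The conical flask, the wide one with yellow contents at crop (302,340), stands in the mid bay. The white crucible is on the left at (117,302) and the stoppered bottle on the right at (463,372). The yellow cone decoys are off the station. All three flags lie to the front with their tabs upright.

So the flag to flip is the mid one, at (316,215) in the crop. Next I fit the station pose and work out the approach.

```bash
cat > fit.py <<'E'
from h import *
def T2(c):
    px=np.array([(95,12),(610,97),(552,452),(22,358)])/4+[205,185]
    W=np.array([onz(c,*p,.01)[:2] for p in px]); S=np.array([(120,180),(120,-180),(-120,-180),(-120,180)])/1e3
    ce=W.mean(0); H=(W-ce).T@S; yaw=np.arctan2(H[1,0]-H[0,1],H[0,0]+H[1,1])
    R=np.array([[np.cos(yaw),-np.sin(yaw)],[np.sin(yaw),np.cos(yaw)]])
    return ce,R,yaw,W-ce-S@R.T
E
python3 - <<'E'
from fit import *
b=cap('top');a=cap('scene')
ce,R,yaw,res=T2(b);print(ce,np.degrees(yaw),res*1e3)
piv=ce+R@[.035,0];print('piv',piv)
for n,y in(('L',.115),('M',0),('R',-.115)):
    P=[np.r_[ce+R@[x,y],z] for x,z in((.035,.117),(-.036,.072),(-.078,.01))]
    print(n,'top crop tab,tip,place',((proj(b,P)-[205,185])*4).round(), 'scene crop',((proj(a,P)-[225,160])*6).round())
# pink cap triangulate
(o1,d1),(o2,d2)=ray(a,219,120),ray(b,120,242)
t=np.linalg.lstsq(np.c_[d1,-d2],o2-o1,rcond=None)[0];print('cap',o1+d1*t[0],o2+d2*t[1])
s=bot.read_state();T=np.array(s['tcp_rot']);p=np.array(s['position'])
print('turn',np.degrees(np.arctan2(T[1,0],T[0,0])), 'target',90+np.degrees(yaw))
print('offset tool cm to front-of-tab, tip z .16',T.T@(np.r_[piv+R@[-.03,0],.23]-p)*100)
E
```

```text
[ 0.4487752 -0.0879024] -11.723763374792677 [[-1.92324231 -1.50103143]
 [-0.36322751  1.73497732]
 [ 1.57162914  3.31524847]
 [ 0.71484069 -3.54919436]]
piv [ 0.48304505 -0.09501417]
L top crop tab,tip,place [[133. 119.]
 [123. 240.]
 [126. 313.]] scene crop [[317. -31.]
 [189.  76.]
 [119. 202.]]
M top crop tab,tip,place [[317. 150.]
 [301. 271.]
 [297. 342.]] scene crop [[400.  55.]
 [263. 170.]
 [188. 304.]]
R top crop tab,tip,place [[502. 182.]
 [482. 302.]
 [469. 372.]] scene crop [[495. 153.]
 [349. 277.]
 [267. 420.]]
cap [0.44451043 0.28194541 0.1697195 ] [0.44244862 0.28288465 0.16986669]
turn 65.60408841230388 target 78.27623662520732
offset tool cm to front-of-tab, tip z .16 [-51.83378278  44.99889484   6.22136331]
```

The fit agrees with the visible tabs and tips in both views to within 2 mm: mid tab predicted at (317,150), seen at (318,148). I'll travel with the tip above 0.25 m, clear of the cap at 0.17 m.

Call:
arm_command --targets '[{"rot": [0, 0, 0], "offset": [0, 0, -5], "gripper": 1}, {"rot": [0, 0, 0], "offset": [-3.5, 3, -5], "gripper": 1}, {"rot": [0, 0, 0], "offset": [-7, 6, -5], "gripper": 1}, {"rot": [0, 0, 0], "offset": [-10.5, 9, -5], "gripper": 1}, {"rot": [0, 0, 0], "offset": [-14, 12, -5], "gripper": 1}, {"rot": [0, 0, 0], "offset": [-17.5, 15, -5], "gripper": 1}, {"rot": [0, 0, 0], "offset": [-21, 18, -5], "gripper": 1}, {"rot": [0, 0, 0], "offset": [-24.5, 21.3, -5], "gripper": 1}]'

```text
time_s: 1.1
position: [0.3508, 0.2565, 0.3425]
tcp_rot: [[0.412, 0.911, 0.001], [0.911, -0.412, 0.0], [0.0, 0.0, -1.0]]
force: [0.3, -0.5, -1.3]
opening: 0.36
```

Call:
arm_command --targets '[{"rot": [0, 0, -2], "offset": [-3.5, 3, 0], "gripper": 1}, {"rot": [0, 0, -4], "offset": [-7, 6, 0], "gripper": 1}, {"rot": [0, 0, -6], "offset": [-10.5, 9, 0], "gripper": 1}, {"rot": [0, 0, -8], "offset": [-14, 12, 0], "gripper": 1}, {"rot": [0, 0, -10], "offset": [-17.5, 15, 0], "gripper": 1}, {"rot": [0, 0, -12], "offset": [-21, 18, 0], "gripper": 1}, {"rot": [0, 0, -12.7], "offset": [-24.5, 21.3, 0], "gripper": 1}, {"rot": [0, 0, -12.7], "offset": [-27.3, 23.7, 0], "gripper": 1}]'

```text
time_s: 1.9
position: [0.4548, -0.0913, 0.3425]
tcp_rot: [[0.204, 0.979, 0.002], [0.979, -0.204, -0.001], [-0.001, 0.002, -1.0]]
force: [0.5, 0.4, -1.1]
opening: 0.004
```

```bash
cat > st.py <<'E'
from fit import *
ce=np.array([.44878,-.0879]);yaw=np.radians(-11.72);R=np.array([[np.cos(yaw),-np.sin(yaw)],[np.sin(yaw),np.cos(yaw)]])
def st():
    s=bot.read_state();T=np.array(s['tcp_rot']);tip=np.array(s['position'])+T[:,2]*.07
    q=R.T@(tip[:2]-ce)-[.035,0]
    print('t',s['time_s'],'tip rel pivot mm',(np.r_[q,tip[2]-.07]*1e3).round(1),'F',np.round(s['force'],1),'open',s['opening'])
    print('tool x,y in station',(R.T@T[:2,:2]).round(3).tolist(),T[2].round(3))
E
python3 -c "
from st import *
st();cap('wrist','w1.png')"
```

```text
t 1.9 tip rel pivot mm [-28.3  -2.1 202.5] F [ 0.5  0.4 -1.1] open 0.004430462227392874
tool x,y in station [[0.001, 1.0], [1.0, -0.001]] [-0.001  0.002 -1.   ]
```

View pics/w1.png

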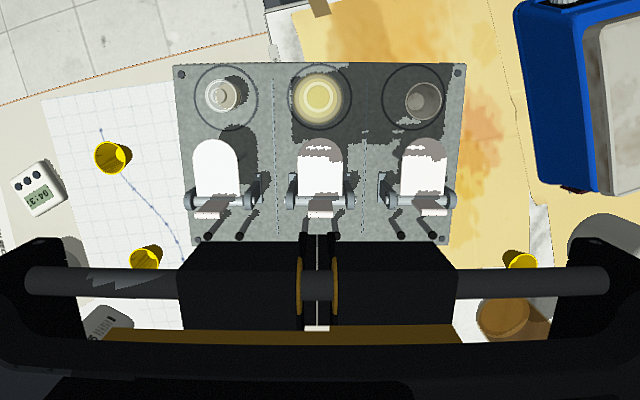

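The wrist view shows the shut fingers over the mid bay, with the flask at (318,97), the mid paddle at (320,165) and its tab at (320,213). Tool +y is station +x. Next is the descent in front of the tab.

Call:
arm_command --targets '[{"rot": [0, 0, 0], "offset": [0.1, 0, 4], "gripper": 1}, {"rot": [0, 0, 0], "offset": [0.2, 0, 8], "gripper": 1}, {"rot": [0, 0, 0], "offset": [0.2, 0, 12], "gripper": 1}, {"rot": [0, 0, 0], "offset": [0.2, 0, 15], "gripper": 1}, {"rot": [0, 0, 0], "offset": [0.2, 0, 17], "gripper": 1}, {"rot": [0, 0, 0], "offset": [0.2, 0, 17.2], "gripper": 1}, {"rot": [0, 0, 0], "offset": [0.2, 0, 17.2], "gripper": 1}]'

```text
time_s: 2.65
position: [0.4545, -0.0864, 0.1702]
tcp_rot: [[0.203, 0.979, -0.001], [0.979, -0.203, 0.0], [0.0, -0.001, -1.0]]
force: [0.6, -0.2, 0.4]
opening: 0.006
```

Call:
arm_command --targets '[{"rot": [0, 0, 0], "offset": [0, 0.8, 0], "gripper": 1}, {"rot": [0, 0, 0], "offset": [0, 1.4, 0], "gripper": 1}, {"rot": [0, 0, 0], "offset": [0, 1.8, 0], "gripper": 1}, {"rot": [0, 0, 0], "offset": [0, 2.2, 0], "gripper": 1}, {"rot": [0, 0, 0], "offset": [0, 2.6, 0], "gripper": 1}, {"rot": [0, 0, 0], "offset": [0, 3.0, 0], "gripper": 1}, {"rot": [0, 0, 0], "offset": [0, 3.4, 0], "gripper": 1}]'

```text
time_s: 3.35
position: [0.4874, -0.0932, 0.17]
tcp_rot: [[0.203, 0.979, -0.002], [0.979, -0.203, 0.001], [0.0, -0.002, -1.0]]
force: [-1.7, 0.8, -0.9]
opening: 0.006
```

```bash
python3 -c "
from st import *
st();c=cap('wrist','w2.png')"
```

```text
t 3.35 tip rel pivot mm [ 3.8  2.7 30. ] F [-1.7  0.8 -0.9] open 0.006116718788776318
tool x,y in station [[-0.0, 1.0], [1.0, 0.0]] [ 0.    -0.002 -1.   ]
```

View pics/w2.png

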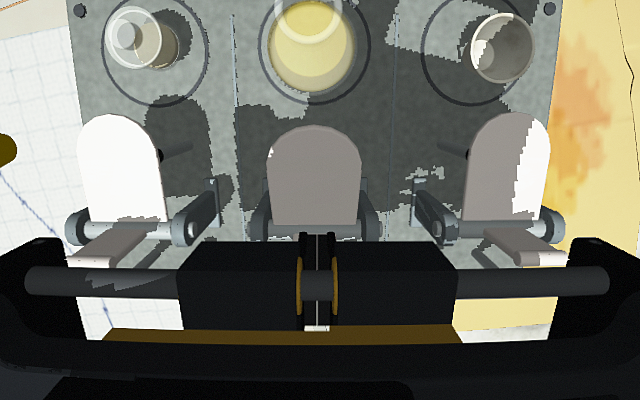

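The tab is being pushed, with about 2 N of force and the paddle rising. I'll carry on along the tab's arc.

Call:
arm_command --targets '[{"rot": [0, 0, 0], "offset": [0, 0.5, 0], "gripper": 1}, {"rot": [0, 0, 0], "offset": [0, 1.0, 0], "gripper": 1}, {"rot": [0, 0, 0], "offset": [0, 1.4, 0.1], "gripper": 1}, {"rot": [0, 0, 0], "offset": [0, 1.8, 0.2], "gripper": 1}, {"rot": [0, 0, 0], "offset": [0, 2.0, 0.6], "gripper": 1}, {"rot": [0, 0, 0], "offset": [0, 2.2, 1.0], "gripper": 1}, {"rot": [0, 0, 0], "offset": [0, 2.35, 1.4], "gripper": 1}, {"rot": [0, 0, 0], "offset": [0, 2.4, 1.6], "gripper": 1}]'

```text
time_s: 4.2
position: [0.5119, -0.0985, 0.154]
tcp_rot: [[0.203, 0.979, 0.001], [0.979, -0.203, -0.001], [-0.0, 0.001, -1.0]]
force: [-0.5, -0.8, 1.4]
opening: 0.002
```

```bash
python3 -c "
from st import *
st();a=cap('scene');w=cap('wrist')['frame']
x=cv2.resize(a['frame'][140:245,225:350],(600,504),interpolation=2)
cv2.imwrite('pics/s3.png',x[:,:,::-1])"
```

```text
t 4.2 tip rel pivot mm [29.   2.4 14. ] F [-0.5 -0.8  1.4] open 0.0024539178084813052
tool x,y in station [[-0.0, 1.0], [1.0, 0.0]] [-0.     0.001 -1.   ]
```

View pics/s3.png

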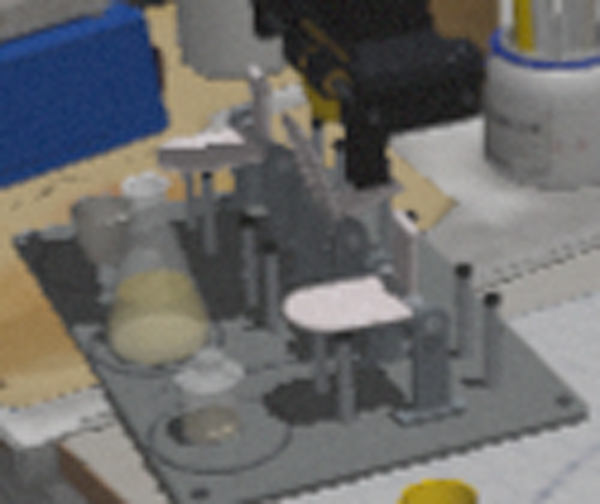

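The mid flag stands at about 68° (edge from (290,120) to (345,195) in this crop) and the flask is untouched. I'll go up, over to the front of the paddle, and down between the flask's neck and the paddle.

Call:
arm_command --targets '[{"rot": [0, 0, 0], "offset": [0, 0, -4], "gripper": 1}, {"rot": [0, 0, 0], "offset": [-0.2, 0, -8], "gripper": 1}, {"rot": [0, 0, 0], "offset": [-0.2, -4, -8], "gripper": 1}, {"rot": [0, 0, 0], "offset": [-0.2, -7, -8], "gripper": 1}, {"rot": [0, 0, 0], "offset": [-0.2, -8.1, -8], "gripper": 1}, {"rot": [0, 0, 0], "offset": [-0.2, -8.1, -6], "gripper": 1}, {"rot": [0, 0, 0], "offset": [-0.2, -8.1, -4], "gripper": 1}, {"rot": [0, 0, 0], "offset": [-0.2, -8.1, -3.4], "gripper": 1}]'

```text
time_s: 5.1
position: [0.4316, -0.0839, 0.187]
tcp_rot: [[0.203, 0.979, -0.001], [0.979, -0.203, 0.001], [0.0, -0.001, -1.0]]
force: [-0.9, -0.4, -0.3]
opening: 0.01
```

```bash
python3 -c "
from st import *
st()"
```

```text
t 5.1 tip rel pivot mm [-52.7   0.4  47. ] F [-0.9 -0.4 -0.3] open 0.010088626965727024
tool x,y in station [[-0.0, 1.0], [1.0, 0.0]] [ 0.    -0.001 -1.   ]
```

Call:
arm_command --targets '[{"rot": [0, 0, 0], "offset": [0, 1.5, 0], "gripper": 1}, {"rot": [0, 0, 0], "offset": [0, 2.5, 0], "gripper": 1}, {"rot": [0, 0, 0], "offset": [0, 3.5, 0], "gripper": 1}, {"rot": [0, 0, 0], "offset": [0, 4.3, 0], "gripper": 1}, {"rot": [0, 0, 0], "offset": [0, 5.1, 0], "gripper": 1}, {"rot": [0, 0, 0], "offset": [0, 5.9, 0], "gripper": 1}, {"rot": [0, 0, 0], "offset": [0, 6.6, 0], "gripper": 1}, {"rot": [0, 0, 0], "offset": [0, 7.3, 0], "gripper": 1}]'

```text
time_s: 5.9
position: [0.5034, -0.0986, 0.1882]
tcp_rot: [[0.203, 0.979, -0.0], [0.979, -0.203, 0.0], [0.0, -0.0, -1.0]]
force: [-0.4, 0.7, -0.6]
opening: 0.006
```

Call:
arm_command --targets '[{"rot": [0, 0, 0], "offset": [0, 0.7, 0.4], "gripper": 1}, {"rot": [0, 0, 0], "offset": [0, 1.4, 0.9], "gripper": 1}, {"rot": [0, 0, 0], "offset": [0, 2.0, 1.5], "gripper": 1}, {"rot": [0, 0, 0], "offset": [0, 2.4, 2.1], "gripper": 1}, {"rot": [0, 0, 0], "offset": [0, 2.6, 2.7], "gripper": 1}, {"rot": [0, 0, 0], "offset": [0, 2.7, 3.2], "gripper": 1}, {"rot": [0, 0, 0], "offset": [0, 2.7, 3.5], "gripper": 1}]'

```text
time_s: 6.6
position: [0.5294, -0.1041, 0.1526]
tcp_rot: [[0.203, 0.979, -0.0], [0.979, -0.203, 0.0], [0.0, -0.0, -1.0]]
force: [-0.3, 0.6, 1.1]
opening: 0.004
```

```bash
python3 -c "
from st import *
st();a=cap('scene')
x=cv2.resize(a['frame'][140:245,225:350],(600,504),interpolation=2)
cv2.imwrite('pics/s4.png',x[:,:,::-1])"
```

```text
t 6.6 tip rel pivot mm [47.3  0.6 12.6] F [-0.3  0.6  1.1] open 0.004275438375326039
tool x,y in station [[-0.0, 1.0], [1.0, 0.0]] [ 0. -0. -1.]
```

View pics/s4.png

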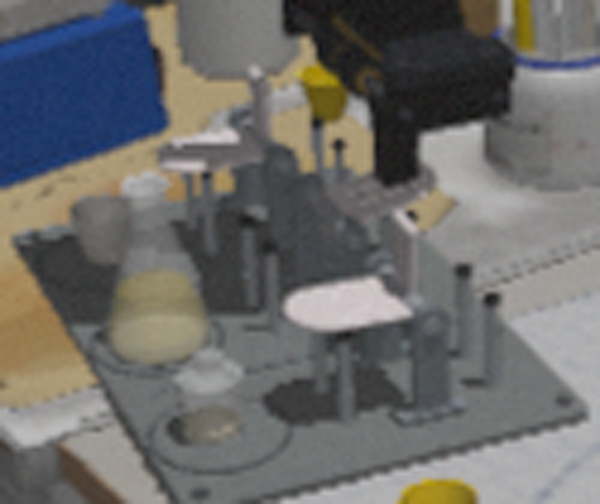

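The mid flag is over at about 170° with the fingertip on its ribbed face at (400,185), and nothing else has moved. Now to press gently.

Call:
arm_command --targets '[{"rot": [0, 0, 0], "offset": [0, 0, 0.2], "gripper": 1}, {"rot": [0, 0, 0], "offset": [0, 0, 0.4], "gripper": 1}, {"rot": [0, 0, 0], "offset": [0, 0, 0.6], "gripper": 1}, {"rot": [0, 0, 0], "offset": [0, 0, 0.7], "gripper": 1}, {"rot": [0, 0, 0], "offset": [0, 0, 0.7], "gripper": 1}]'

```text
time_s: 7.15
position: [0.5293, -0.104, 0.1462]
tcp_rot: [[0.203, 0.979, -0.0], [0.979, -0.203, 0.0], [0.0, -0.0, -1.0]]
force: [0.2, 0.7, 1.0]
opening: 0.004
```

Call:
arm_command --targets '[{"rot": [0, 0, 0], "offset": [0, 0, 0.1], "gripper": 1}, {"rot": [0, 0, 0], "offset": [0, 0, 0.2], "gripper": 1}, {"rot": [0, 0, 0], "offset": [0, 0, 0.2], "gripper": 1}]'

```text
time_s: 7.45
position: [0.5294, -0.104, 0.1442]
tcp_rot: [[0.203, 0.979, -0.0], [0.979, -0.203, 0.0], [0.0, -0.0, -1.0]]
force: [0.3, 0.3, 0.2]
opening: 0.006
```

Call:
arm_command --targets '[{"rot": [0, 0, 0], "offset": [0, 0, 0.1], "gripper": 1}, {"rot": [0, 0, 0], "offset": [0, 0, 0.1], "gripper": 1}]'

```text
time_s: 7.65
position: [0.5294, -0.1041, 0.1432]
tcp_rot: [[0.203, 0.979, -0.0], [0.979, -0.203, 0.0], [0.0, -0.0, -1.0]]
force: [-0.5, 0.3, 0.3]
opening: 0.004
```

Call:
arm_command --targets '[{"rot": [0, 0, 0], "offset": [0, 0, 0.1], "gripper": 1}, {"rot": [0, 0, 0], "offset": [0, 0, 0.1], "gripper": 1}]'

```text
time_s: 7.85
position: [0.5293, -0.104, 0.1422]
tcp_rot: [[0.203, 0.979, -0.0], [0.979, -0.203, 0.0], [0.0, -0.0, -1.0]]
force: [-0.3, 0.6, 0.3]
opening: 0.007
```

Call:
arm_command --targets '[{"rot": [0, 0, 0], "offset": [0, 0, 0.1], "gripper": 1}, {"rot": [0, 0, 0], "offset": [0, 0, 0.1], "gripper": 1}]'

```text
time_s: 8.05
position: [0.5293, -0.104, 0.1419]
tcp_rot: [[0.203, 0.979, 0.0], [0.979, -0.203, -0.0], [-0.0, 0.0, -1.0]]
force: [0.1, 0.4, 4.2]
opening: 0.003
```

```bash
python3 -c "
from st import *
st();a=cap('scene');cv2.imwrite('pics/s5.png',cv2.resize(a['frame'][165:215,270:345],(750,500),interpolation=2)[:,:,::-1])"
```

```text
t 8.05 tip rel pivot mm [47.2  0.6  1.9] F [0.1 0.4 4.2] open 0.003062842172316292
tool x,y in station [[-0.001, 1.0], [1.0, 0.001]] [-0.  0. -1.]
```

View pics/s5.png

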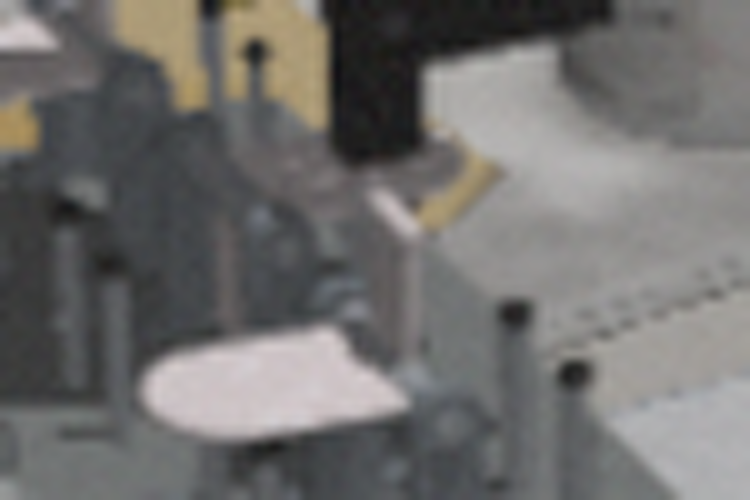

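The force stepped to 4 N with the tip 1.9 mm above the pivot axis. That is the height of a flat 4 mm paddle's face, so the flag is on its posts, and its tab hangs down at (228,270). One small extra press, then I'll retreat up and to the back, away from everything.

Call:
arm_command --targets '[{"rot": [0, 0, 0], "offset": [0, 0, 0.05], "gripper": 1}, {"rot": [0, 0, 0], "offset": [0, 0, 0.05], "gripper": 1}]'

```text
time_s: 8.3
position: [0.5293, -0.104, 0.1418]
tcp_rot: [[0.203, 0.979, 0.0], [0.979, -0.203, -0.0], [-0.0, 0.0, -1.0]]
force: [-2.1, 0.9, 8.9]
opening: -0.0
```

Call:
arm_command --targets '[{"rot": [0, 0, 0], "offset": [0, 0, -2], "gripper": 1}, {"rot": [0, 0, 0], "offset": [0, 0, -6], "gripper": 1}, {"rot": [0, 0, 0], "offset": [0, 0, -11], "gripper": 1}, {"rot": [0, 0, 0], "offset": [0, 0, -16], "gripper": 1}, {"rot": [0, 0, 0], "offset": [0, -4, -19], "gripper": 1}, {"rot": [0, 0, 0], "offset": [0, -8, -20], "gripper": 1}, {"rot": [0, 0, 0], "offset": [0, -8, -20], "gripper": 1}]'

```text
time_s: 9.0
position: [0.4464, -0.0859, 0.3419]
tcp_rot: [[0.203, 0.979, -0.002], [0.979, -0.203, 0.001], [0.0, -0.003, -1.0]]
force: [-0.4, 0.3, -0.4]
opening: 0.004
```

```bash
python3 -c "
from st import *
st();a=cap('scene');w=cap('wrist')
x=cv2.resize(a['frame'][140:245,225:350],(476,400),interpolation=2)
y=cv2.resize(w['frame'],(476,298))
o=np.vstack([x,y[:200]]);cv2.imwrite('pics/s6.png',o[:,:,::-1])"
```

```text
t 9.0 tip rel pivot mm [-37.9   1.5 201.9] F [-0.4  0.3 -0.4] open 0.00407527173356327
tool x,y in station [[-0.0, 1.0], [1.0, 0.0]] [ 0.    -0.003 -1.   ]
```

View pics/s6.png

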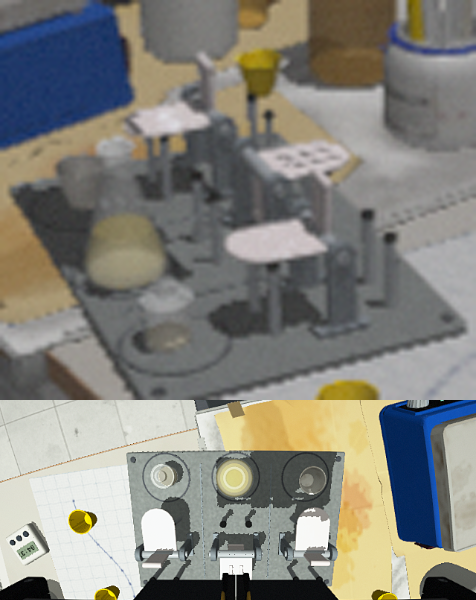

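The mid flag lies flat to the back with its ribbed face up at (305,158). The other flags, the vessels and the timer are where they were, and the arm is clear.

```bash
python3 -c "
from rig import ticket
print(ticket.hand_in())"
```

```text
the job is handed in; nothing more can be done
None
```

The job is handed in. The conical flask was in the mid bay, so I flipped the mid flag all the way over to the back and pressed it flat.

**How it went:** with the gripper shut, I pushed the flag's thumb tab back to raise the paddle to about 68°. I then pushed the paddle over from the front and pressed it down. The highest force I read was about 9 N, during the final press, against the 30 N limit. The robot's clock read about 9 s of the 42 s allowed.

**Last checks:**
- **Flag:** the press met firm resistance with the fingertip 1.8 mm above the pivot axis, where a flat paddle's face should be. The last picture shows the mid flag flat at the back, ribbed face up.
- **Everything else:** by eye in the last pictures, the other two flags, the three vessels and the timer look as they did at the start. The wash bottle and white bottle were outside those pictures, and the arm never went near them.
- **Arm:** it stands clear above the station with only noise-level force on the tool.

No check failed or disagreed. I did not measure the final flag angle or any object's displacement numerically.

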